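Swing the counterweighted hold-down arm up off a glued sherd

ROBOT

A 6-joint arm with a two-finger parallel gripper is mounted at the origin on a cart in front of the work surface, level with it; the furniture and walls round the work are solid. World frame = base frame: x ahead of the robot, y to its left, z up, the work surface at z = 0. Lengths are in m, angles in degrees, forces in N, time in s.
With the tool pointing down it reaches from about 0.25 to 0.725 m from the base axis. Payload 9.7 kg.
Tool frame: the origin (TCP) lies between the finger pads; the fingertips stand 11 mm ahead of it and the grasp point (between the pads) lies 8 mm behind it; z points along the fingers, y is the direction in which the jaws open and shut (so a half turn about z gives the same grasp; the last joint's range is limited). The gripper opens to 85 mm and grips with 20 to 120 N. Pads are 22 mm wide; open, the fingers measure 114 mm over their backs; the gripper's body (76 mm by 85 mm) begins 54 mm behind the grasp point. The pads swing forward as they close: fully open they stand 13 mm farther back than shut.
Start: joints at [63.484, 4.979, 10.078, 95.1, 0, 90], TCP at [0.246, 0.492, 0.242] pointing down, gripper open.
Joint ranges: [-179.16, 179.16], [-48.56, 103.87], [-65.8, 70.77], [-126.05, 130.52], [-82.76, 87.17], [-180, 180]. Speed limits (degrees/s): [127.2, 127.2, 147.25, 180, 180, 180].

INTERFACE

Orientations are given as [roll, pitch, yaw] about the fixed x, y, z axes, in that order (R = Rz(yaw) Ry(pitch) Rx(roll)).
In Python, from workcell import bot gives the robot as it stands.
- The arm moves only by the tool play_rows, never from a script. Its argument "targets" is a list of rows, each an object of numbers: "fingers": the gripper command: -1 is shut, 1 is fully open, values between are in proportion; "x", "y", "z": the shift along the tool's x, y, z in m; "wx", "wy", "wz": the turn, a rotation vector about the tool's x, y, z in degrees. In form: [{"fingers": .., "x": .., "y": .., "z": .., "wx": .., "wy": .., "wz": ..}, ...]. A call has 1 to 20 rows; each row is the pose to reach, as a shift and turn from the pose commanded when the call began, along the tool's axes at that moment; what a row does not reach only later rows make up. A row lasts 1/12 s, in which the tool goes at most 41.7 mm and 7.16 degrees, less where a joint would pass 70% of its speed; a pose out of reach is approached as far as the arm can. A call with a gripper value outside its range is refused whole. The fingers move at their own pace and stop on an object; "grip_force" is the grip in N (left out, the last holds). Time passes only in rows, so rows that repeat a pose let the fingers close. It gives the time, the measured TCP pose, the force and the opening at its end, in the units of the state.
- bot.get_obs(): the state, without advancing time (a new reading comes with each control period).
- bot.camera(name): name is "side" or "top"; returns (picture, depth): 480x640x3 uint8, blue, green, red; 480x640 float32, m along the optical axis (not along the pixel's ray), 0 where there is no reading.
- bot.get_calibration(name): a dict with "fx", "fy", "cx", "cy" (pixels), "camera_from_world" (4x4, takes a point from world to camera coordinates). Camera axes: x right, y down, z forward; pixel columns grow to the right and rows downward; lengths in m; the calibration is good to about 2 mm. A picture is of the moment at which its call begins. get_calibration takes no time and is no camera call.
- bot.job_done(): hands the job in, once; it reports no verdict.
Trained networks look in the newest picture that a camera, given by its name, has taken for a name from the list of things; names that differ only in an ending like _2 or _b are one class to them, and where a whole thing is asked for, a point or a joint stands for the part that bears it (a point fixed in the world has none). Each returns a list of dicts, best first, with "confidence" (0 to 1); they miss things now and then, are a little off and sometimes report something else, mostly with a low value. They report only what shows in the picture. A call takes as long as a camera call.
- bot.look_for(query, camera): "extent" ([left, top, right, bottom] in pixels, round what is visible of it).
- bot.outline_of(query, camera): "region" (480x640 bool, what is visible of it) and "extent" ([left, top, right, bottom] in pixels, round what is visible of it).
- bot.place_of(query, camera): "point" ([row, column] in pixels: a listed point, or the origin of a listed thing).
The state is a dict: "time": time; "q": joint angles; "qd": joint speeds; "joint_efforts": joint torques, N m; "ee_pos": TCP position; "tcp_rot": TCP orientation; "wrist_force": force on the tool from outside, world axes, zero at the start; "torque": the same for the moment, N m; "opening": finger opening in m.
Only numpy, scipy, OpenCV 4.12 (cv2) and the standard library are available. Lean on these libraries where they do the work, as an engineer would, in place of code of your own. Each camera call takes 0.05 s, during which the arm holds its last target.

TASK

The glue has set: push the counterweighted arm of the hold-down stand up with your fingertips, past its balance point, so that it goes over to its stop and stays up by itself. Only push the arm, gently, without gripping it, and take your hand away. Leave the sherd lying where it is on the stand, without touching it, and do not disturb the things standing around.

Things in the scene. Friction and masses are not known exactly. Their poses are not given: they have to be found in the camera images.
- keeper (a joint): hinge of the hold-down arm, rad: about 0 (within 0.1) as it rests with its pad on the sherd, the arm then 28 deg above level; grows as the arm swings up and over, away from its bar end; balances at about 0.61; beyond 0.7 it falls by itself to its stop at 1.43 (arm 110 deg from level) and stays. Weight holds it down below that: about 1 N up at the bar moves it. Joint nearly free, slightly damped
- keeper_bar (a point): middle of the wooden crossbar at the arm's free end: a level round bar 16 mm thick, 116 mm long with round ends, square to the arm; 190 mm from the hinge axis, about 200 mm above the desk at the start with free space below. The arm, an aluminium bar 16 mm wide and 10 mm deep, ends at it. The place to push, from below and outside
- keeper_hinge (a point): point on the hinge axis (level, parallel to the crossbar) midway between the two upright steel cheeks, 110 mm above the desk; the cheeks are 66 mm apart over all and 128 mm high. The bar moves on a circle of 190 mm radius about it, in the upright plane through this point and keeper_bar
- holddown: the stand, fixed to the desk: plywood base 230 x 110 x 15 mm with a cork mat, cheeks with the hinge 60 mm to +x of its origin; the origin is under the base's middle on the desk, own -x points along the lowered arm, roughly to the robot. The arm has a steel counterweight (44 mm drum, 60 mm from the hinge) behind and an 8 mm stem with a 28 mm rubber pad hanging 102 mm in front of the hinge (level)
- held_sherd: flat grey-brown pottery sherd, 106 x 105 x 20 mm, loose on the cork of the stand (18 mm above the desk) under the pad; origin at the middle of its underside. Not to be touched
- tape: roll of masking tape lying flat on the desk, 107 mm across, 24 mm high; origin under its middle. Bystander
- loose_sherd: sherd lying on the desk, 130 x 82 x 25 mm; origin under its middle. Bystander
- clamp: black spring clamp lying flat on the desk, 158 x 115 x 26 mm; origin under its middle. Bystander

How it is judged (in metres and radians):
At the end, for the whole second after the job is handed in: The arm stands raised at its stop (joint above 1.35 rad) and still; the held sherd lies on the stand within 12 mm of where it was, at rest and flat (within 0.2 rad) (value of joint keeper above 1.35 rad and velocity of joint keeper between -0.05 and 0.05 rad/s and distance of held_sherd from where it was at the start of the episode below 0.012 m and linear speed of held_sherd below 0.02 m/s and angle between held_sherd's own z axis and vertical below 0.2 rad); the robot touches nothing.
It fails at once if the arm or stand is gripped or pushed hard (over 18 N from the fingers) (contact force between the fingers and holddown above 18 N).
It fails at once if the robot touches the held sherd (contact force between any of the fingers, the arm and held_sherd above 0.5 N).
It fails at once if the held sherd is lifted or shoved (over 20 mm) (distance of held_sherd from where it was at the start of the episode above 0.02 m).
It fails at once if a bystander is shifted more than 20 mm (distance of any of tape, loose_sherd, clamp from where it was at the start of the episode above 0.02 m).
It also fails if it takes over 34 s, if anything falls off the work surface, if the arm or the gripper's body presses on something with over 40 N, if the wrist force passes 120 N, or if a joint passes its speed limit or range.

## Working session

There is one attempt and no reset: what is moved stays moved. The work goes in short steps, Python scripts to look and compute and a tool call to move; the robot and the scene stay as the last step left them, time stands still between calls to the robot, and variables do not carry over. Pictures are saved under pics/ and viewed, and the job is handed in when it is done.

Besides the shell and the picture viewer there is one more tool, called after "Call:" as name(argument=value, ...) on one line, values as JSON. play_rows: Moves the arm, as the interface text tells. Its arguments: {"type":"object","properties":{"targets":{"type":"array","items":{"type":"object","properties":{"fingers":{"type":"number"},"x":{"type":"number"},"y":{"type":"number"},"z":{"type":"number"},"wx":{"type":"number"},"wy":{"type":"number"},"wz":{"type":"number"}}}},"grip_force":{"type":"number"}},"required":["targets"]}

```bash
mkdir -p pics; ls; cat > h.py <<'E'
import numpy as np, cv2
from workcell import bot
def w2c(n): 
    c=bot.get_calibration(n); return c,np.array(c["camera_from_world"])
def unproj(n,u,v,d):
    c,T=w2c(n); p=np.array([(u-c["cx"])/c["fx"]*d,(v-c["cy"])/c["fy"]*d,d,1]); return (np.linalg.inv(T)@p)[:3]
def proj(n,p):
    c,T=w2c(n); q=T@np.append(p,1); return c["fx"]*q[0]/q[2]+c["cx"],c["fy"]*q[1]/q[2]+c["cy"],q[2]
E
python3 - <<'E'
from h import *
np.set_printoptions(precision=3,suppress=True)
for n in("side","top"):
    im,d=bot.camera(n); cv2.imwrite(f"pics/{n}0.png",im); np.save(f"pics/{n}0.npy",d)
    c,T=w2c(n); print(n,"cam at",np.linalg.inv(T)[:3,3],"fwd",T[2,:3])
    for q in("keeper_bar","keeper_hinge","holddown","held_sherd","tape","loose_sherd","clamp"):
        r=bot.place_of(q,n)
        for k in r[:2]:
            v,u=k["point"]; dd=d[int(v),int(u)]
            print(q,round(k["confidence"],2),np.array(k["point"]),dd,unproj(n,u,v,dd))
print(bot.get_obs())
E
```

```text
pics
side cam at [ 0.315 -0.902  0.509] fwd [ 0.281  0.889 -0.361]
keeper_bar 0.7 [218.9 293.7] 0.9520266 [ 0.547 -0.03   0.202]
keeper_hinge 0.59 [246.1 366.2] 0.0 [ 0.315 -0.902  0.509]
keeper_hinge 0.41 [304.3 339.4] 1.006564 [ 0.625 -0.064  0.027]
holddown 0.86 [301.1 340.5] 1.0100762 [ 0.629 -0.06   0.032]
held_sherd 0.77 [296.3 319.8] 1.0397986 [ 0.6   -0.019  0.027]
loose_sherd 0.9 [264.9 252.4] 1.2456245 [0.51  0.232 0.004]
clamp 0.64 [368.7 429.5] 0.8549449 [ 0.708 -0.273 -0.002]
clamp 0.49 [220.  294.1] 0.94107807 [ 0.545 -0.041  0.203]
top cam at [0.535 0.006 1.303] fwd [ 0.045  0.005 -0.999]
keeper_bar 0.61 [249.2 346. ] 1.102033 [ 0.548 -0.037  0.2  ]
keeper_hinge 0.77 [188.2 326.1] 1.1868211 [0.707 0.007 0.122]
keeper_hinge 0.56 [220.2 329.2] 1.267492 [0.63  0.001 0.038]
holddown 0.86 [218.5 328.2] 1.2675259 [0.635 0.003 0.038]
holddown 0.65 [258.  435.4] 1.2964847 [ 0.519 -0.295  0.003]
held_sherd 0.89 [229.9 333.4] 1.2516165 [ 0.603 -0.01   0.053]
tape 0.65 [262.6 437.5] 1.2945694 [ 0.506 -0.3    0.004]
{'time': 0.8, 'q': array([63.483,  4.979, 10.079, 95.101, -0.   , 90.   ]), 'qd': array([ 0.026,  0.061, -0.081, -0.023, -0.074, -0.008]), 'joint_efforts': array([ -0.   , -52.005,  46.484,   0.001,   0.   ,   0.   ]), 'ee_pos': array([0.246, 0.492, 0.242]), 'tcp_rot': array([-179.999,    0.   ,  153.483]), 'wrist_force': array([-0.513,  0.837,  0.284]), 'torque': array([0.014, 0.001, 0.019]), 'opening': 0.08526409858361667}
```

View pics/side0.png

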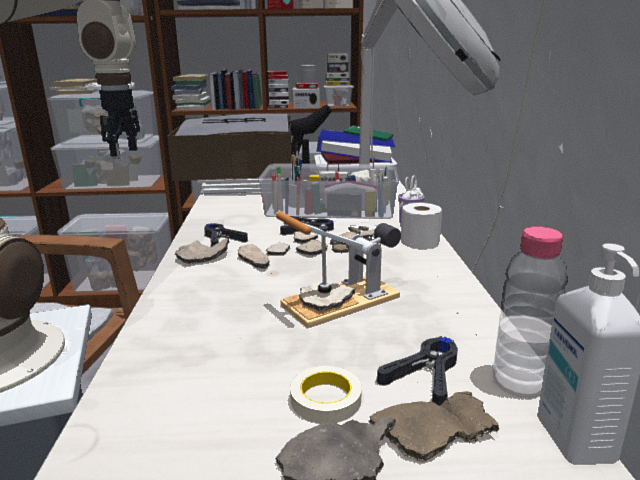

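View pics/top0.png

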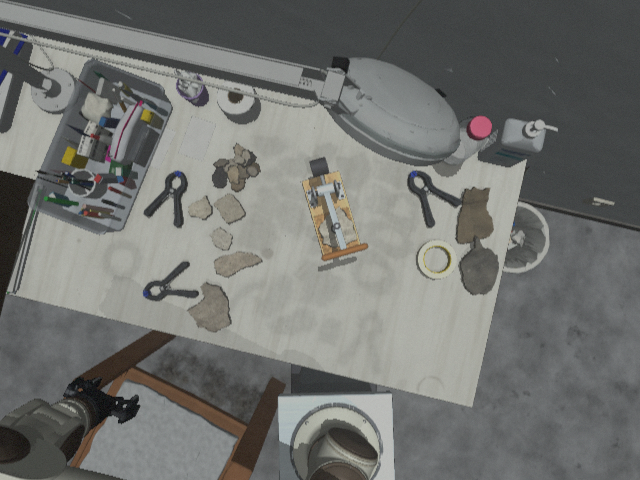

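```bash
python3 - <<'E'
from h import *
np.set_printoptions(precision=3,suppress=True)
def cloud(n):
    d=np.load(f"pics/{n}0.npy"); im=cv2.imread(f"pics/{n}0.png"); c,T=w2c(n)
    v,u=np.mgrid[:480,:640]; P=np.stack([(u-c["cx"])/c["fx"]*d,(v-c["cy"])/c["fy"]*d,d,np.ones_like(d)],-1)
    return im,d,(P@np.linalg.inv(T).T)[...,:3]
for n in("top","side"):
    im,d,P=cloud(n)
    m=(d>0)&(abs(P[...,0]-.55)<.08)&(abs(P[...,1]+.03)<.1)&(P[...,2]>.17)
    hsv=cv2.cvtColor(im,cv2.COLOR_BGR2HSV); m&=(hsv[...,1]>120)&(hsv[...,0]<25)
    Q=P[m]; c=Q.mean(0); _,s,V=np.linalg.svd(Q-c); t=(Q-c)@V[0]
    print(n,len(Q),"mean",c,"axis",V[0],"ends",c+V[0]*t.min(),c+V[0]*t.max(),"mid",c+V[0]*(t.min()+t.max())/2, "len",np.ptp(t),"z",Q[:,2].min(),Q[:,2].max())
    # things higher than .06
    if n=="top":
        for zlo,zhi in((.08,.16),(.16,.3),(.3,.6),(.6,1.2)):
            m=(d>0)&(P[...,2]>zlo)&(P[...,2]<zhi)&(P[...,0]>.3)&(P[...,0]<.9)&(abs(P[...,1])<.4)
            nn,l,st,ce=cv2.connectedComponentsWithStats(m.astype(np.uint8))
            for i in range(1,nn):
                if st[i,4]>15: R=P[l==i]; print(zlo,st[i],R.min(0),R.max(0))
        m=(d>0)&(P[...,2]>.12)&(P[...,2]<.135)&(abs(P[...,0]-.7)<.05)&(abs(P[...,1])<.06); R=P[m];print("cheek tops",len(R),R.min(0),R.max(0),R.mean(0))
E
```

```text
top 217 mean [ 0.542 -0.032  0.204] axis [-0.253  0.968  0.004] ends [ 0.556 -0.085  0.204] [0.529 0.02  0.204] mid [ 0.542 -0.032  0.204] len 0.10838074703549638 z 0.19677234833437485 0.20930058609055613
0.08 [451 107  35  14 216] [ 0.874 -0.398  0.084] [ 0.9   -0.313  0.16 ]
0.08 [450 149  24  12 144] [ 0.777 -0.372  0.081] [ 0.791 -0.322  0.159]
0.08 [309 157  31  67 791] [ 0.614 -0.027  0.08 ] [0.786 0.049 0.16 ]
0.16 [452  86  56  30 940] [ 0.874 -0.4    0.16 ] [ 0.9   -0.312  0.3  ]
0.16 [ 458  116   34   38 1005] [ 0.778 -0.387  0.16 ] [ 0.858 -0.316  0.26 ]
0.16 [321 219  47  43 517] [ 0.521 -0.087  0.16 ] [0.624 0.023 0.209]
0.3 [ 471   15  113   80 3919] [ 0.876 -0.4    0.3  ] [ 0.9   -0.307  0.6  ]
0.3 [  72   27  155   54 1038] [0.811 0.157 0.552] [0.9 0.4 0.6]
0.3 [ 87  54 197  51 698] [0.77  0.069 0.546] [0.881 0.4   0.6  ]
0.3 [ 346   58  115  109 4570] [ 0.673 -0.228  0.474] [ 0.883 -0.03   0.6  ]
0.3 [327 110  34  34 168] [ 0.706 -0.048  0.571] [0.767 0.002 0.6  ]
0.6 [ 527    0   89   28 1607] [ 0.876 -0.4    0.6  ] [ 0.9   -0.304  0.678]
0.6 [   92    25   343   135 12395] [ 0.679 -0.162  0.6  ] [0.9   0.365 0.666]
cheek tops 284 [ 0.664 -0.024  0.12 ] [0.75  0.043 0.135] [0.706 0.01  0.126]
side 280 mean [ 0.542 -0.045  0.2  ] axis [ 0.262 -0.965 -0.021] ends [0.526 0.016 0.201] [ 0.555 -0.092  0.199] mid [ 0.541 -0.038  0.2  ] len 0.11189046913928397 z 0.19152206497508406 0.20536512680121144
```

```bash
cat >> h.py <<'E'
from scipy.spatial.transform import Rotation as Rn
bar=np.array([.543,-.034,.199]); az=np.radians(15); H=np.array([np.cos(az),np.sin(az),0]); K=np.array([0,0,1.])
hinge=np.array([bar[0],bar[1],0])+.168*H+.110*K
def rot(p):
    p=np.radians(p); z=np.cos(p)*H-np.sin(p)*K; y=np.array([-H[1],H[0],0]); return np.stack([np.cross(y,z),y,z],1)
def row(pos,R):
    o=bot.get_obs(); R0=Rn.from_euler("xyz",o["tcp_rot"],degrees=True).as_matrix()
    s=R0.T@(pos-o["ee_pos"]); w=Rn.from_matrix(R0.T@R).as_rotvec(degrees=True)
    return dict(zip(("x","y","z","wx","wy","wz"),np.round(np.r_[s,w],4).tolist()))
def tcp_for(th,pitch,gap=0.,along=.004):
    f=np.radians(28)+th; b=hinge+.19*(-np.cos(f)*H+np.sin(f)*K); R=rot(pitch); return b+R[:,0]*(.019+gap)+R[:,2]*along,R
E
python3 - <<'E'
from h import *
p,R=tcp_for(0,45,.06); print(p,row(p,R)); print(hinge)
E
```

```text
[ 0.49200583 -0.04766385  0.14050973] {'x': -0.4615, 'y': -0.373, 'z': 0.1018, 'wx': -16.2896, 'wy': -42.9733, 'wz': -39.3237}
[0.70527554 0.0094816  0.11      ]
```

Call:
play_rows(targets=[{"fingers":-1,"x":-0.2,"y":-0.16,"z":0.0,"wx":-8,"wy":-21,"wz":-20},{"fingers":-1,"x":-0.2,"y":-0.16,"z":0.0,"wx":-8,"wy":-21,"wz":-20},{"fingers":-1,"x":-0.2,"y":-0.16,"z":0.0,"wx":-8,"wy":-21,"wz":-20},{"fingers":-1,"x":-0.2,"y":-0.16,"z":0.0,"wx":-8,"wy":-21,"wz":-20},{"fingers":-1,"x":-0.2,"y":-0.16,"z":0.0,"wx":-8,"wy":-21,"wz":-20},{"fingers":-1,"x":-0.2,"y":-0.16,"z":0.0,"wx":-8,"wy":-21,"wz":-20},{"fingers":-1,"x":-0.4,"y":-0.34,"z":0.0,"wx":-16,"wy":-43,"wz":-39},{"fingers":-1,"x":-0.4,"y":-0.34,"z":0.0,"wx":-16,"wy":-43,"wz":-39},{"fingers":-1,"x":-0.4,"y":-0.34,"z":0.0,"wx":-16,"wy":-43,"wz":-39},{"fingers":-1,"x":-0.4,"y":-0.34,"z":0.0,"wx":-16,"wy":-43,"wz":-39},{"fingers":-1,"x":-0.4,"y":-0.34,"z":0.0,"wx":-16,"wy":-43,"wz":-39},{"fingers":-1,"x":-0.4,"y":-0.34,"z":0.0,"wx":-16,"wy":-43,"wz":-39},{"fingers":-1,"x":-0.4,"y":-0.34,"z":0.0,"wx":-16,"wy":-43,"wz":-39},{"fingers":-1,"x":-0.4,"y":-0.34,"z":0.0,"wx":-16,"wy":-43,"wz":-39},{"fingers":-1,"x":-0.4,"y":-0.34,"z":0.0,"wx":-16,"wy":-43,"wz":-39}])

```text
time: 2.05
ee_pos: [0.4679, -0.0007, 0.2453]
tcp_rot: [179.7, 44.0, -165.7]
wrist_force: [0.0, -0.2, 0.2]
opening: 0.0003
```

```bash
python3 - <<'E'
from h import *
p,R=tcp_for(0,45,.06); print(p,row(p,R)); print(bot.get_obs())
E
```

```text
[ 0.49200583 -0.04766385  0.14050973] {'x': 0.0644, 'y': -0.0518, 'z': 0.0833, 'wx': -0.2151, 'wy': -1.023, 'wz': -0.4963}
{'time': 2.05, 'q': array([ -9.79532959, -48.53075459, -39.9886779 ,  57.25656244,
        16.72985504, -17.87079668]), 'qd': array([-1.05600591e+01, -2.16644787e-03,  5.10924914e-01,  3.57684167e+00,
        7.58303466e+00, -6.90840329e+00]), 'joint_efforts': array([-2.28238083, -5.72215363, 53.33899856, -7.3981078 ,  1.42927207,
       -0.97617544]), 'ee_pos': array([ 0.46793867, -0.00074739,  0.24534891]), 'tcp_rot': array([ 179.72988975,   43.97582186, -165.69232328]), 'wrist_force': array([ 0.035088  , -0.23079135,  0.16461718]), 'torque': array([-0.18197628,  0.59899308,  0.01665547]), 'opening': 0.00031084542185870603}
```

```bash
python3 - <<'E'
from h import *
p,R=tcp_for(0,55,.035); print(p,row(p,R))
E
```

```text
[ 0.50272094 -0.04479274  0.16494986] {'x': 0.0394, 'y': -0.0516, 'z': 0.0735, 'wx': -0.1712, 'wy': 8.9769, 'wz': -0.5137}
```

Call:
play_rows(targets=[{"fingers":-1,"x":0.02,"y":-0.026,"z":0.037,"wx":0,"wy":4.5,"wz":0},{"fingers":-1,"x":0.039,"y":-0.052,"z":0.073,"wx":0,"wy":9,"wz":-0.5},{"fingers":-1,"x":0.039,"y":-0.052,"z":0.073,"wx":0,"wy":9,"wz":-0.5},{"fingers":-1,"x":0.039,"y":-0.052,"z":0.073,"wx":0,"wy":9,"wz":-0.5},{"fingers":-1,"x":0.039,"y":-0.052,"z":0.073,"wx":0,"wy":9,"wz":-0.5},{"fingers":-1,"x":0.039,"y":-0.052,"z":0.073,"wx":0,"wy":9,"wz":-0.5}])

```text
time: 2.55
ee_pos: [0.5038, -0.0388, 0.1678]
tcp_rot: [-179.8, 35.1, -164.6]
wrist_force: [0.5, -0.3, 0.5]
opening: -0.0
```

```bash
python3 - <<'E'
from h import *
p,R=tcp_for(0,55,.035); print(p,row(p,R)); o=bot.get_obs(); print(o["q"],o["wrist_force"])
im,d=bot.camera("side"); cv2.imwrite("pics/s1.png",cv2.resize(im[130:350,200:450],None,fx=2.4,fy=2.4))
im,d=bot.camera("top"); cv2.imwrite("pics/t1.png",cv2.resize(im[150:350,230:450],None,fx=2.7,fy=2.7))
# path plan
q0,R0=tcp_for(0,55,.035)
for th,pi in((0,55),(.2,58),(.4,60),(.6,62),(.75,65),(.85,65)):
    p,R=tcp_for(th,pi,-.002 if th else 0); print(th,pi,p,row(p,R))
E
```

```text
[ 0.50272094 -0.04479274  0.16494986] {'x': 0.0038, 'y': -0.0055, 'z': 0.0008, 'wx': 0.0818, 'wy': 0.1178, 'wz': 0.349}
[-12.81929807 -34.09992239 -37.35105836  54.90159475  15.64828922
 -23.70402703] [ 0.51639343 -0.27036681  0.54075498]
0 55 [ 0.53041435 -0.03737232  0.18502504] {'x': -0.0306, 'y': -0.0058, 'z': 0.0015, 'wx': 0.0588, 'wy': 0.1968, 'wz': 0.4081}
0.2 58 [ 0.55170113 -0.03166854  0.2183495 ] {'x': -0.0679, 'y': -0.0061, 'z': -0.0131, 'wx': 0.0481, 'wy': 3.1968, 'wz': 0.4096}
0.4 60 [ 0.57728679 -0.02481288  0.24552301] {'x': -0.1052, 'y': -0.0064, 'z': -0.02, 'wx': 0.0409, 'wy': 5.1968, 'wz': 0.4104}
0.6 62 [ 0.60750001 -0.01671728  0.26683124] {'x': -0.143, 'y': -0.0066, 'z': -0.0194, 'wx': 0.0338, 'wy': 7.1968, 'wz': 0.4112}
0.75 65 [ 0.63219068 -0.01010143  0.27880836] {'x': -0.1708, 'y': -0.0068, 'z': -0.0144, 'wx': 0.023, 'wy': 10.1968, 'wz': 0.4122}
0.85 65 [ 0.64981048 -0.00538022  0.28409532] {'x': -0.1887, 'y': -0.007, 'z': -0.0082, 'wx': 0.023, 'wy': 10.1968, 'wz': 0.4122}
```

View pics/s1.png

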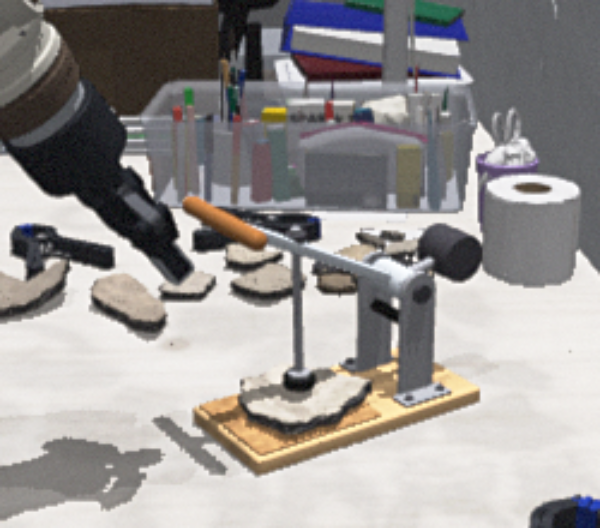

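View pics/t1.png

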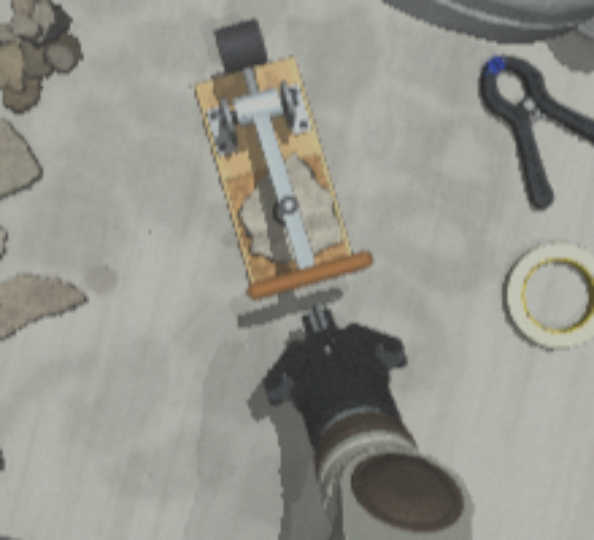

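Call:
play_rows(targets=[{"fingers":-1,"x":-0.005,"y":-0.002,"z":0.0,"wy":0},{"fingers":-1,"x":-0.01,"y":-0.004,"z":0.001,"wy":0},{"fingers":-1,"x":-0.015,"y":-0.006,"z":0.001,"wy":0},{"fingers":-1,"x":-0.019,"y":-0.006,"z":0.001,"wy":0},{"fingers":-1,"x":-0.022,"y":-0.006,"z":0.001,"wy":0},{"fingers":-1,"x":-0.025,"y":-0.006,"z":0.001,"wy":0},{"fingers":-1,"x":-0.028,"y":-0.006,"z":0.001,"wy":0},{"fingers":-1,"x":-0.031,"y":-0.006,"z":0.001,"wy":0},{"fingers":-1,"x":-0.034,"y":-0.006,"z":0.0,"wy":0.3},{"fingers":-1,"x":-0.037,"y":-0.006,"z":-0.001,"wy":0.6},{"fingers":-1,"x":-0.04,"y":-0.006,"z":-0.002,"wy":0.8},{"fingers":-1,"x":-0.043,"y":-0.006,"z":-0.003,"wy":1.1},{"fingers":-1,"x":-0.046,"y":-0.006,"z":-0.004,"wy":1.3},{"fingers":-1,"x":-0.049,"y":-0.006,"z":-0.006,"wy":1.6},{"fingers":-1,"x":-0.052,"y":-0.006,"z":-0.007,"wy":1.8},{"fingers":-1,"x":-0.055,"y":-0.006,"z":-0.008,"wy":2.1}])

```text
$.targets[0]: bad value
```

```bash
python3 - <<'E'
from h import *
o=bot.get_obs(); print(o["q"],o["wrist_force"])
im,d=bot.camera("side"); cv2.imwrite("pics/s2.png",cv2.resize(im[130:350,200:450],None,fx=2.4,fy=2.4))
for th,pi in((.13,57),(.2,58),(.4,60),(.6,62),(.75,65),(.85,65)):
    p,R=tcp_for(th,pi,-.002 if th else 0); print(th,pi,p,row(p,R))
E
```

```text
[-12.79261453 -34.16994371 -37.34204504  54.8895159   15.64463578
 -23.71686947] [-1.16699358  0.05707577  0.11220137]
0.13 57 [ 0.54410116 -0.03370495  0.2075808 ] {'x': -0.0553, 'y': -0.006, 'z': -0.0089, 'wx': 0.0521, 'wy': 2.195, 'wz': 0.4162}
0.2 58 [ 0.55170113 -0.03166854  0.2183495 ] {'x': -0.0679, 'y': -0.0061, 'z': -0.0131, 'wx': 0.0485, 'wy': 3.195, 'wz': 0.4167}
0.4 60 [ 0.57728679 -0.02481288  0.24552301] {'x': -0.1052, 'y': -0.0064, 'z': -0.0201, 'wx': 0.0412, 'wy': 5.195, 'wz': 0.4175}
0.6 62 [ 0.60750001 -0.01671728  0.26683124] {'x': -0.1431, 'y': -0.0067, 'z': -0.0194, 'wx': 0.0339, 'wy': 7.195, 'wz': 0.4183}
0.75 65 [ 0.63219068 -0.01010143  0.27880836] {'x': -0.1708, 'y': -0.0069, 'z': -0.0145, 'wx': 0.023, 'wy': 10.195, 'wz': 0.4194}
0.85 65 [ 0.64981048 -0.00538022  0.28409532] {'x': -0.1888, 'y': -0.007, 'z': -0.0083, 'wx': 0.023, 'wy': 10.195, 'wz': 0.4194}
```

View pics/s2.png

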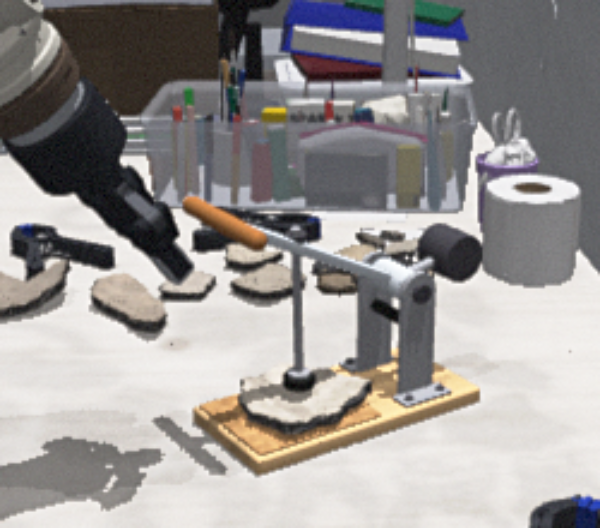

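The call was refused because every row needs all its fields. Nothing has moved, so I'll send it again with them filled in.

Call:
play_rows(targets=[{"fingers":-1,"x":-0.005,"y":-0.002,"z":0.0,"wx":0,"wy":0,"wz":0},{"fingers":-1,"x":-0.01,"y":-0.004,"z":0.001,"wx":0,"wy":0,"wz":0},{"fingers":-1,"x":-0.015,"y":-0.006,"z":0.001,"wx":0,"wy":0,"wz":0},{"fingers":-1,"x":-0.019,"y":-0.006,"z":0.001,"wx":0,"wy":0,"wz":0},{"fingers":-1,"x":-0.022,"y":-0.006,"z":0.001,"wx":0,"wy":0,"wz":0},{"fingers":-1,"x":-0.025,"y":-0.006,"z":0.001,"wx":0,"wy":0,"wz":0},{"fingers":-1,"x":-0.028,"y":-0.006,"z":0.001,"wx":0,"wy":0,"wz":0},{"fingers":-1,"x":-0.031,"y":-0.006,"z":0.001,"wx":0,"wy":0,"wz":0},{"fingers":-1,"x":-0.034,"y":-0.006,"z":0.0,"wx":0,"wy":0.3,"wz":0},{"fingers":-1,"x":-0.037,"y":-0.006,"z":-0.001,"wx":0,"wy":0.6,"wz":0},{"fingers":-1,"x":-0.04,"y":-0.006,"z":-0.002,"wx":0,"wy":0.8,"wz":0},{"fingers":-1,"x":-0.043,"y":-0.006,"z":-0.003,"wx":0,"wy":1.1,"wz":0},{"fingers":-1,"x":-0.046,"y":-0.006,"z":-0.004,"wx":0,"wy":1.3,"wz":0},{"fingers":-1,"x":-0.049,"y":-0.006,"z":-0.006,"wx":0,"wy":1.6,"wz":0},{"fingers":-1,"x":-0.052,"y":-0.006,"z":-0.007,"wx":0,"wy":1.8,"wz":0},{"fingers":-1,"x":-0.055,"y":-0.006,"z":-0.008,"wx":0,"wy":2.1,"wz":0}])

```text
time: 4.03
ee_pos: [0.5446, -0.0342, 0.2048]
tcp_rot: [-179.9, 32.9, -164.6]
wrist_force: [-1.7, -1.3, 0.1]
opening: -0.0
```

```bash
python3 - <<'E'
from h import *
o=bot.get_obs(); print(o["q"],o["wrist_force"])
im,d=bot.camera("side"); cv2.imwrite("pics/s3.png",cv2.resize(im[130:350,200:450],None,fx=2.4,fy=2.4))
for th,pi in((.13,57),(.2,58),(.4,60),(.6,62),(.75,65),(.85,65)):
    p,R=tcp_for(th,pi,-.002 if th else 0); print(th,pi,p,row(p,R))
E
```

```text
[-10.33209676 -26.09118594 -27.62431615  58.19498755  13.51698739
 -22.01119741] [-1.66861994 -1.29076625  0.12411451]
0.13 57 [ 0.54410116 -0.03370495  0.2075808 ] {'x': -0.0004, 'y': 0.0007, 'z': -0.0022, 'wx': 0.0752, 'wy': -0.0749, 'wz': 0.3451}
0.2 58 [ 0.55170113 -0.03166854  0.2183495 ] {'x': -0.0129, 'y': 0.0006, 'z': -0.007, 'wx': 0.0722, 'wy': 0.9251, 'wz': 0.3458}
0.4 60 [ 0.57728679 -0.02481288  0.24552301] {'x': -0.0499, 'y': 0.0004, 'z': -0.0154, 'wx': 0.0662, 'wy': 2.925, 'wz': 0.347}
0.6 62 [ 0.60750001 -0.01671728  0.26683124] {'x': -0.0877, 'y': 0.0002, 'z': -0.0162, 'wx': 0.0601, 'wy': 4.925, 'wz': 0.3482}
0.75 65 [ 0.63219068 -0.01010143  0.27880836] {'x': -0.1157, 'y': -0.0, 'z': -0.0124, 'wx': 0.051, 'wy': 7.925, 'wz': 0.3498}
0.85 65 [ 0.64981048 -0.00538022  0.28409532] {'x': -0.1339, 'y': -0.0001, 'z': -0.0069, 'wx': 0.051, 'wy': 7.925, 'wz': 0.3498}
```

View pics/s3.png

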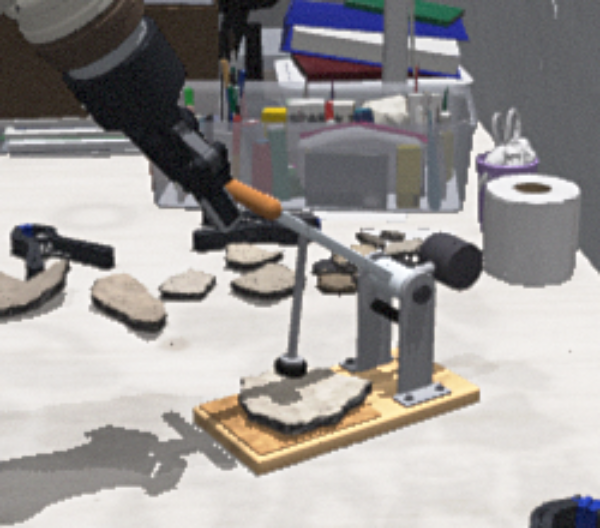

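Call:
play_rows(targets=[{"fingers":-1,"x":-0.005,"y":0,"z":-0.004,"wx":0,"wy":0.4,"wz":0},{"fingers":-1,"x":-0.01,"y":0,"z":-0.006,"wx":0,"wy":0.7,"wz":0},{"fingers":-1,"x":-0.015,"y":0,"z":-0.008,"wx":0,"wy":1.0,"wz":0},{"fingers":-1,"x":-0.02,"y":0,"z":-0.009,"wx":0,"wy":1.3,"wz":0},{"fingers":-1,"x":-0.025,"y":0,"z":-0.01,"wx":0,"wy":1.6,"wz":0},{"fingers":-1,"x":-0.03,"y":0,"z":-0.011,"wx":0,"wy":1.9,"wz":0},{"fingers":-1,"x":-0.035,"y":0,"z":-0.012,"wx":0,"wy":2.1,"wz":0},{"fingers":-1,"x":-0.04,"y":0,"z":-0.013,"wx":0,"wy":2.4,"wz":0},{"fingers":-1,"x":-0.045,"y":0,"z":-0.014,"wx":0,"wy":2.7,"wz":0},{"fingers":-1,"x":-0.05,"y":0,"z":-0.015,"wx":0,"wy":3.0,"wz":0},{"fingers":-1,"x":-0.055,"y":0,"z":-0.016,"wx":0,"wy":3.3,"wz":0},{"fingers":-1,"x":-0.06,"y":0,"z":-0.016,"wx":0,"wy":3.5,"wz":0},{"fingers":-1,"x":-0.065,"y":0,"z":-0.016,"wx":0,"wy":3.8,"wz":0},{"fingers":-1,"x":-0.07,"y":0,"z":-0.016,"wx":0,"wy":4.0,"wz":0},{"fingers":-1,"x":-0.075,"y":0,"z":-0.016,"wx":0,"wy":4.3,"wz":0},{"fingers":-1,"x":-0.08,"y":0,"z":-0.016,"wx":0,"wy":4.6,"wz":0}])

```text
time: 5.42
ee_pos: [0.6011, -0.0185, 0.2615]
tcp_rot: [-179.9, 28.3, -164.6]
wrist_force: [0.5, -0.1, -0.3]
opening: 0.0001
```

```bash
python3 - <<'E'
from h import *
o=bot.get_obs(); print(o["q"],o["wrist_force"])
im,d=bot.camera("side"); cv2.imwrite("pics/s4.png",cv2.resize(im[130:350,200:450],None,fx=2.4,fy=2.4))
for th,pi in((.6,62),(.75,65),(.85,65),(.95,65)):
    p,R=tcp_for(th,pi,-.002 if th else 0); print(th,pi,p,row(p,R))
E
```

```text
[ -6.28868197 -14.04125722 -10.9164409   66.52780116   9.9665426
 -19.2771891 ] [ 0.48769221 -0.06730801 -0.34023373]
0.6 62 [ 0.60750001 -0.01671728  0.26683124] {'x': -0.0074, 'y': 0.0001, 'z': -0.0014, 'wx': 0.0564, 'wy': 0.3139, 'wz': 0.3486}
0.75 65 [ 0.63219068 -0.01010143  0.27880836] {'x': -0.0356, 'y': -0.0, 'z': 0.0002, 'wx': 0.0473, 'wy': 3.3139, 'wz': 0.35}
0.85 65 [ 0.64981048 -0.00538022  0.28409532] {'x': -0.0541, 'y': -0.0001, 'z': 0.0042, 'wx': 0.0473, 'wy': 3.3139, 'wz': 0.35}
0.95 65 [ 6.67852091e-01 -5.45983030e-04  2.87534775e-01] {'x': -0.0722, 'y': -0.0003, 'z': 0.0101, 'wx': 0.0473, 'wy': 3.3139, 'wz': 0.35}
```

View pics/s4.png

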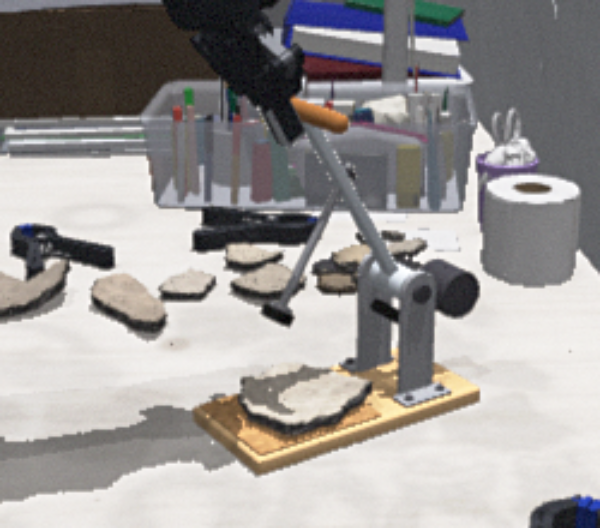

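Call:
play_rows(targets=[{"fingers":-1,"x":-0.005,"y":0,"z":-0.001,"wx":0,"wy":0.3,"wz":0},{"fingers":-1,"x":-0.009,"y":0,"z":-0.001,"wx":0,"wy":0.6,"wz":0},{"fingers":-1,"x":-0.013,"y":0,"z":-0.001,"wx":0,"wy":1.0,"wz":0},{"fingers":-1,"x":-0.017,"y":0,"z":-0.001,"wx":0,"wy":1.4,"wz":0},{"fingers":-1,"x":-0.021,"y":0,"z":-0.001,"wx":0,"wy":1.8,"wz":0},{"fingers":-1,"x":-0.025,"y":0,"z":0,"wx":0,"wy":2.2,"wz":0},{"fingers":-1,"x":-0.029,"y":0,"z":0,"wx":0,"wy":2.6,"wz":0},{"fingers":-1,"x":-0.033,"y":0,"z":0,"wx":0,"wy":3.0,"wz":0},{"fingers":-1,"x":-0.037,"y":0,"z":0.001,"wx":0,"wy":3.3,"wz":0},{"fingers":-1,"x":-0.041,"y":0,"z":0.001,"wx":0,"wy":3.3,"wz":0},{"fingers":-1,"x":-0.045,"y":0,"z":0.002,"wx":0,"wy":3.3,"wz":0},{"fingers":-1,"x":-0.049,"y":0,"z":0.003,"wx":0,"wy":3.3,"wz":0},{"fingers":-1,"x":-0.052,"y":0,"z":0.004,"wx":0,"wy":3.3,"wz":0},{"fingers":-1,"x":-0.052,"y":0,"z":0.004,"wx":0,"wy":3.3,"wz":0},{"fingers":-1,"x":-0.052,"y":0,"z":0.004,"wx":0,"wy":3.3,"wz":0},{"fingers":-1,"x":-0.052,"y":0,"z":0.004,"wx":0,"wy":3.3,"wz":0}])

```text
time: 6.8
ee_pos: [0.6466, -0.006, 0.2823]
tcp_rot: [-179.9, 25.0, -164.6]
wrist_force: [-0.8, 0.3, 0.1]
opening: 0.0
```

```bash
python3 - <<'E'
from h import *
o=bot.get_obs(); print(o["q"],o["wrist_force"])
im,d=bot.camera("side"); cv2.imwrite("pics/s5.png",cv2.resize(im[130:350,200:450],None,fx=2.4,fy=2.4))
p,R=o["ee_pos"]-.10*H,rot(65); print(row(p,R)); print(row(np.array([.42,-.06,.30]),rot(75)))
E
```

```text
[ -3.87598046  -4.82809717   0.49810694  71.54105197   7.90458236
 -17.55130333] [-0.80407599  0.28963995  0.13515273]
{'x': 0.0906, 'y': 0.0006, 'z': -0.0422, 'wx': 0.0473, 'wy': -0.0039, 'wz': 0.3309}
{'x': 0.2035, 'y': 0.0078, 'z': -0.1143, 'wx': 0.0183, 'wy': 9.996, 'wz': 0.3342}
```

View pics/s5.png

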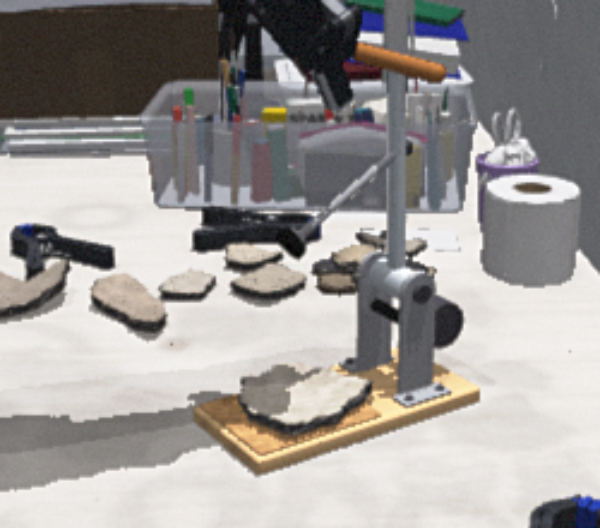

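Call:
play_rows(targets=[{"fingers":-1,"x":0.018,"y":0,"z":-0.009,"wx":0,"wy":0,"wz":0},{"fingers":-1,"x":0.045,"y":0,"z":-0.021,"wx":0,"wy":0,"wz":0},{"fingers":-1,"x":0.072,"y":0,"z":-0.034,"wx":0,"wy":0,"wz":0},{"fingers":-1,"x":0.09,"y":0,"z":-0.042,"wx":0,"wy":0,"wz":0},{"fingers":-1,"x":0.115,"y":0,"z":-0.057,"wx":0,"wy":2,"wz":0},{"fingers":-1,"x":0.14,"y":0,"z":-0.07,"wx":0,"wy":4,"wz":0},{"fingers":-1,"x":0.15,"y":0,"z":-0.075,"wx":0,"wy":5,"wz":0},{"fingers":-1,"x":0.15,"y":0,"z":-0.075,"wx":0,"wy":5,"wz":0},{"fingers":-1,"x":0.15,"y":0,"z":-0.075,"wx":0,"wy":5,"wz":0},{"fingers":-1,"x":0.15,"y":0,"z":-0.075,"wx":0,"wy":5,"wz":0},{"fingers":-1,"x":0.15,"y":0,"z":-0.075,"wx":0,"wy":5,"wz":0},{"fingers":-1,"x":0.15,"y":0,"z":-0.075,"wx":0,"wy":5,"wz":0},{"fingers":-1,"x":0.15,"y":0,"z":-0.075,"wx":0,"wy":5,"wz":0},{"fingers":-1,"x":0.15,"y":0,"z":-0.075,"wx":0,"wy":5,"wz":0},{"fingers":-1,"x":0.15,"y":0,"z":-0.075,"wx":0,"wy":5,"wz":0},{"fingers":-1,"x":0.15,"y":0,"z":-0.075,"wx":0,"wy":5,"wz":0},{"fingers":-1,"x":0.15,"y":0,"z":-0.075,"wx":0,"wy":5,"wz":0},{"fingers":-1,"x":0.15,"y":0,"z":-0.075,"wx":0,"wy":5,"wz":0},{"fingers":-1,"x":0.15,"y":0,"z":-0.075,"wx":0,"wy":5,"wz":0},{"fingers":-1,"x":0.15,"y":0,"z":-0.075,"wx":0,"wy":5,"wz":0}])

```text
time: 8.52
ee_pos: [0.485, -0.0503, 0.287]
tcp_rot: [-179.9, 20.0, -164.6]
wrist_force: [0.5, -1.0, 0.3]
opening: 0.0001
```

```bash
python3 - <<'E'
from h import *
np.set_printoptions(precision=3,suppress=True)
o=bot.get_obs(); print(o["q"],o["wrist_force"],o["ee_pos"])
a,_=bot.camera("side")
for i in range(8): bot.camera("top")
im,d=bot.camera("side"); cv2.imwrite("pics/s6.png",cv2.resize(im[130:350,200:450],None,fx=2.4,fy=2.4))
df=cv2.absdiff(a,im)[130:350,250:450]; print("diff px>40 over ~.4s",(df.max(2)>40).sum())
for n in("side","top"):
    if n=="top":im,d=bot.camera("top")
    for q in("keeper_bar","held_sherd"):
        for k in bot.place_of(q,n)[:1]:
            v,u=k["point"]; print(n,q,k["confidence"],u,v,unproj(n,u,v,d[int(v),int(u)]))
f=np.radians(110);b=hinge+.19*(-np.cos(f)*H+np.sin(f)*K);print("expect bar",b,proj("side",b)[:2])
E
```

```text
[-10.718 -20.548 -10.251  82.141   8.552 -24.687] [ 0.55  -1.014  0.321] [ 0.485 -0.05   0.287]
diff px>40 over ~.4s 0
side keeper_bar 0.84 394.6 155.9 [0.769 0.014 0.293]
side held_sherd 0.71 321.1 299.5 [ 0.597 -0.036  0.029]
top keeper_bar 0.79 318.6 146.7 [0.774 0.021 0.294]
expect bar [0.768 0.026 0.289] (np.float64(391.19852500294076), np.float64(157.15962189785108))
```

View pics/s6.png

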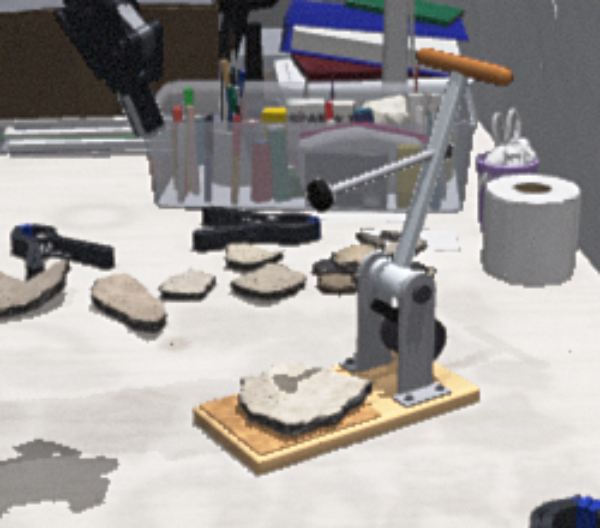

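The arm stands at its stop with the bar at (465,65). The sherd is where it was at (305,400), nothing is moving, and the hand is clear. I'm handing in now.

```bash
python3 -c "
from workcell import bot
print(bot.job_done())"
```

```text
the job is handed in; nothing more can be done
None
```

I pushed the hold-down arm up from below and outside with shut fingertips, past its balance point. It swung over to its stop and stayed up. I then drew the hand about 17 cm back and handed the job in at about 9 s.

**Arm:** In the last pictures the bar was at (0.769, 0.014, 0.293) from the side camera and (0.774, 0.021, 0.294) from the top camera. The stop position works out at (0.768, 0.026, 0.289), so they agree to about 12 mm from the side and 9 mm from the top. Two side pictures about 0.4 s apart showed no movement.

**Sherd:** In the side picture it lies flat on the cork where it was. The network's point for it moved only 1.3 px across and 3.2 px down from the start. The 3D points differ by 17 mm in y, because they fell on different surface points and the pad covered the sherd at first. The network did not find it in the last top picture, so only the side view confirms it.

**Forces and surroundings:** The wrist readings I took, at the end of each move, stayed near 2 N or less. I did not measure the bystanders at the end. The hand never came down near them.

One move call was refused because its rows lacked some fields. Nothing moved, and I sent it again complete.

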